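Rock the tube sorter's seesaw gate and release the waiting tubes

ROBOT

A 6-joint arm with a two-finger parallel gripper is mounted at the origin on the work surface. World frame = base frame: x ahead of the robot, y to its left, z up, the work surface at z = 0. Lengths are in m, angles in degrees, forces in N, time in s.
With the tool pointing down it reaches from about 0.4 to 0.825 m from the base axis. Payload 7 kg.
Tool frame: the origin (TCP) lies midway between the tips of the shut fingers; the grasp point (between the pads) lies 19 mm behind it; z points along the fingers, x is the direction in which the jaws open and shut, and the axes are right-handed (so a half turn about z gives the same grasp; the last joint's range is limited). The gripper opens to 88 mm and grips with 3 to 60 N. Pads are 19 mm wide; open, the fingers measure 130 mm over their backs; the gripper's body (78 mm by 193 mm) begins 47 mm behind the grasp point.
Start: joints at [-51.503, 20.546, 0.682, 0, -70.136, -16.507], TCP at [0.253, -0.626, 0.227] pointing down, gripper open.
Joint ranges: [-176.03, 176.03], [-82.01, 121.73], [-58.28, 71.71], [-173.87, 95.51], [-174.79, -0.11], [-173.66, 173.66]. Speed limits (degrees/s): [136.94, 136.94, 172.46, 180, 180, 180].

INTERFACE

Orientations are given as [roll, pitch, yaw] about the fixed x, y, z axes, in that order (R = Rz(yaw) Ry(pitch) Rx(roll)).
In Python, from plant import ctrl, vision, nets gives the robot as it stands.
- The arm moves only by the shell command python3 -m jog 'ROWS'. ROWS is text: rows parted by semicolons, each of 7 numbers parted by spaces: the turn, a rotation vector about the tool's x, y, z in units of 0.1 rad (1.0 is 0.1 rad), then the shift along the tool's x, y, z in units of 4 cm (1.0 is 4 cm), then the opening, from -1 (shut) to 1 (fully open). In form: rx ry rz x y z jaw; .... A call has 1 to 8 rows; each row shifts and turns the commanded pose from where the row before left it, along the tool's axes as they then stand; what a row does not reach is not made up. A row lasts 1/8 s, in which the tool goes at most 62.5 mm and 10.7 degrees, less where a joint would pass 70% of its speed; a pose out of reach is approached as far as the arm can. A call with a number of a shift or a turn outside -1 to 1 is refused whole. A call with a gripper value outside its range is refused whole. The fingers move at their own pace and stop on an object; the grip force is fixed at half the most. Time passes only in rows, so rows that do not move let the fingers close. It gives the time, the measured TCP pose, the force and the opening at its end, in the units of the state.
- ctrl.get_obs(): the state, without advancing time (a new reading comes with each control period).
- vision.snapshot(name): name is "side" or "top"; returns (picture, depth): 400x640x3 uint8, red, green, blue; 400x640 float32, m along the optical axis (not along the pixel's ray), 0 where there is no reading.
- vision.camera_info(name): a dict with "camera_matrix" (3x3 intrinsics, pixels), "camera_from_world" (4x4, takes a point from world to camera coordinates). Camera axes: x right, y down, z forward; pixel columns grow to the right and rows downward; lengths in m; the calibration is good to about 2 mm. A picture is of the moment at which its call begins. camera_info takes no time and is no camera call.
- ctrl.close_job(): hands the job in, once; it reports no verdict.
Trained networks look in the newest picture that a camera, given by its name, has taken for a name from the list of things; names that differ only in an ending like _2 or _b are one class to them, and where a whole thing is asked for, a point or a joint stands for the part that bears it (a point fixed in the world has none). Each returns a list of dicts, best first, with "score" (0 to 1); they miss things now and then, are a little off and sometimes report something else, mostly with a low value. They report only what shows in the picture. A call takes as long as a camera call.
- nets.boxes_of(target, camera): "location" ([x, y, z] in m, in world coordinates, good to about 4 mm: the middle of the surface that is visible of it).
The state is a dict: "clock": time; "joint_pos": joint angles; "qvel": joint speeds; "tau": joint torques, N m; "tool_pos": TCP position; "orientation": TCP orientation; "force": force on the tool from outside, world axes, zero at the start; "moment": the same for the moment, N m; "opening": finger opening in m.
Only numpy, scipy, OpenCV 4.12 (cv2) and the standard library are available. Lean on these libraries where they do the work, as an engineer would, in place of code of your own. Each camera call takes 0.05 s, during which the arm holds its last target.

TASK

On the bench-top tube sorter the collecting lane under the feed ramp already has its three tubes, so rock the seesaw gate over its pivot: press its raised end down with a fingertip until it rests fully on its other stop. Only then push the release pad all the way down, so that the three tubes waiting on the ramp roll over the gate into the empty lane, and finish once they lie still there. Do not touch or lift any of the tubes yourself, and leave the glassware and the standing tubes beside the sorter where they are.

Things in the scene. Friction and masses are not known exactly. Their poses are not given: they have to be found in the camera images.
- sorter: Bench-top tube sorter, sheet steel with grey side walls on an aluminium base plate 150 x 530 x 12 mm, fixed to the table. Origin: centre of the base's underside, on the table. Its x axis points away from the robot within 0.25 rad; tubes roll along its y axis. +y half: feed ramp above the full lane; middle: seesaw gate between two 125 mm high pivot stands; -y half: the empty lane, open above.
- ramp_lip (a point): Middle of the feed ramp's lower edge, 172 mm above the table at sorter y = +30. The ramp is 112 mm wide and rises at 0.11 rad to a back wall at y = +205; its walls and the tubes on it stay below 235 mm height.
- lane_empty (a point): Middle of the floor of the empty lane, a trough 112 mm wide from sorter y = -50 to -250, floor falling outwards from 56 to 26 mm height, side walls 67 mm high, end wall 107 mm high.
- lane_full (a point): Middle of the floor of the full lane under the feed ramp, the mirror image of the empty lane (sorter y = +50 to +250).
- gate (a joint): Tilt of the seesaw gate, rad: a steel plate 200 mm long (y), 108 mm wide, with 7 mm high side lips, pivoting about the sorter's x axis at y = 0, 110 mm above the table. +0.25: end under the ramp fully down, free end up; 0 level; -0.25: free end fully down on its other stop. Starts at 0.17 to 0.25. Stiff hinge (0.06 N m): stays where left, tips with about 1 N at its end.
- gate_free_end (a point): Point on the upper face of the gate's free end (the raised one at the start, on the sorter's -y side), on its middle line, 85 mm from the pivot and 15 mm from the end edge. Open above; about 131 mm above the table at tilt +0.25 and 89 mm at -0.25.
- stop (a joint): How far the drop stop is pressed down, m: 0 up, 0.028 fully down. A steel plate 4 mm thick standing 25 mm above the ramp across the path of the tubes at sorter y = +85; the tubes are free only when it is below the ramp's surface (over 0.025). It starts between 0 and 0.005, slides with about 2 N friction and stays where it is left.
- pad_top (a point): Centre of the top face of the release pad, a round black pad 36 mm across on a rod beside the ramp on the robot's side (sorter x = -100, y = +85), joined to the drop stop and pressed straight down with it. About 215 mm above the table at stop value 0, 187 mm when fully down. The ramp's side wall begins 38 mm from the pad's centre.
- tube1: Waiting capped tube 1 of three in line on the feed ramp (first, against the stop): 30 mm diameter, 100 mm long, about 40 g, white with a red screw cap, lying along the sorter's x axis. Origin: middle of its axis (15 mm above what it lies on).
- tube2: Waiting capped tube 2 of three in line on the feed ramp (next): 30 mm diameter, 100 mm long, about 40 g, white with a red screw cap, lying along the sorter's x axis. Origin: middle of its axis (15 mm above what it lies on).
- tube3: Waiting capped tube 3 of three in line on the feed ramp (last): 30 mm diameter, 100 mm long, about 40 g, white with a red screw cap, lying along the sorter's x axis. Origin: middle of its axis (15 mm above what it lies on).
- full1: Capped tube of the same kind already lying in the full lane below the feed ramp; stays there. Origin: middle of its axis.
- full2: Capped tube of the same kind already lying in the full lane below the feed ramp; stays there. Origin: middle of its axis.
- full3: Capped tube of the same kind already lying in the full lane below the feed ramp; stays there. Origin: middle of its axis.
- spare_a: Bystander: capped tube standing upright on the table, one of three things in a loose row along the robot's side of the sorter, 30 mm diameter, 100 mm high. Origin: its middle.
- spare_b: Bystander: a second such standing tube in the same row. Origin: its middle.
- beaker: Bystander: glass beaker 68 mm wide, 90 mm high, in the same row as the standing tubes. Origin: centre of its underside.
- flask: Bystander: conical glass flask 72 mm wide, 110 mm high, on the table beyond the sorter. Origin: centre of its underside.

How it is judged (in metres and radians):
On the way, in this order (a step that is already met when the one before it is completed fails the run):
1. the gate is rocked over, its free end down, while all three tubes still wait on the ramp (value of joint gate below -0.2 rad and y of each of tube1, tube2, tube3 in the frame of sorter above 0.09 m), for 0.2 s.
2. the stop is pressed down with the gate still rocked over (value of joint stop above 0.025 m and value of joint gate below -0.2 rad), for 0.1 s.
At the end, for the whole second after the job is handed in: The gate is tilted at least 0.2 rad to the empty lane's side, the stop is over 25 mm down, the three waiting tubes lie at rest (under 20 mm/s) in the lane that was empty, and the three tubes of the full lane are still in theirs (all of step 2 and y of tube1 in the frame of sorter between -0.25 and -0.09 m and x of tube1 in the frame of sorter between -0.03 and 0.03 m and z of each of tube1, tube2, tube3, full1, full2, full3 in the frame of sorter below 0.09 m and linear speed of each of tube1, tube2, tube3 below 0.02 m/s and y of tube2 in the frame of sorter between -0.25 and -0.09 m and x of tube2 in the frame of sorter between -0.03 and 0.03 m and y of tube3 in the frame of sorter between -0.25 and -0.09 m and x of tube3 in the frame of sorter between -0.03 and 0.03 m and y of each of full1, full2, full3 in the frame of sorter above 0.09 m); the robot touches nothing.
It fails at once if the robot touches a tube of the sorter (contact force between any of the fingers, the arm and tube1 above 0.5 N or contact force between any of the fingers, the arm and tube2 above 0.5 N or contact force between any of the fingers, the arm and tube3 above 0.5 N or contact force between any of the fingers, the arm and full1 above 0.5 N or contact force between any of the fingers, the arm and full2 above 0.5 N or contact force between any of the fingers, the arm and full3 above 0.5 N).
It fails at once if a tube of the sorter is lifted (height (world z) of any of tube1, tube2, tube3 above 0.235 m or height (world z) of any of full1, full2, full3 above 0.1 m).
It fails at once if the tubes in the full lane are disturbed (distance of any of full1, full2, full3 from where it was at the start of the episode above 0.03 m).
It fails at once if a bystander is moved (distance of any of spare_a, spare_b, beaker, flask from where it was at the start of the episode above 0.02 m).
It also fails if it takes over 38 s, if anything falls off the work surface, if the arm or the gripper's body presses on something with over 40 N, if the wrist force passes 120 N, or if a joint passes its speed limit or range.

## Working session

There is one attempt and no reset: what is moved stays moved. The work goes in short steps, Python scripts to look and compute and a shell command to move; the robot and the scene stay as the last step left them, time stands still between calls to the robot, and variables do not carry over. Pictures are saved under pics/ and viewed, and the job is handed in when it is done.

```bash
ls; mkdir -p pics
cat > h.py <<'E'
import numpy as np, cv2
from plant import ctrl, vision, nets
def snap(cam,name):
    p,d=vision.snapshot(cam); cv2.imwrite(f'pics/{name}.png',p[:,:,::-1]); return p,d
def world(cam,d,u,v):
    i=vision.camera_info(cam);K=np.array(i['camera_matrix']);T=np.linalg.inv(np.array(i['camera_from_world']))
    z=d[v,u];c=np.array([(u-K[0,2])/K[0,0]*z,(v-K[1,2])/K[1,1]*z,z,1]);return (T@c)[:3]
E
python3 - <<'E'
from h import *
for c in('top','side'):
    p,d=snap(c,c+'1'); np.save(c+'1.npy',d)
    for t in('sorter','gate_free_end','gate','pad_top','stop','tube1','spare_a','beaker','flask','ramp_lip','lane_empty'):
        print(c,t,[(round(r['score'],2),np.round(r['location'],3).tolist()) for r in nets.boxes_of(t,c)][:6])
print(ctrl.get_obs())
E
```

```text
pics
top sorter [(0.55, [0.558, 0.027, 0.108])]
top gate_free_end [(0.64, [0.569, 0.012, 0.115])]
top gate []
top pad_top [(0.91, [0.499, 0.135, 0.211]), (0.75, [0.6, 0.17, 0.211]), (0.34, [0.56, 0.029, 0.107])]
top stop [(0.71, [0.56, 0.026, 0.111]), (0.67, [0.504, 0.139, 0.212]), (0.48, [0.599, 0.17, 0.206])]
top tube1 [(0.73, [0.597, 0.139, 0.207]), (0.73, [0.6, 0.171, 0.211]), (0.69, [0.605, 0.203, 0.212])]
top spare_a [(0.67, [0.399, 0.025, 0.098]), (0.64, [0.426, 0.104, 0.101])]
top beaker [(0.74, [0.377, -0.104, 0.026])]
top flask [(0.91, [0.733, 0.076, 0.042])]
top ramp_lip [(0.56, [0.563, 0.027, 0.107])]
top lane_empty [(0.7, [0.558, 0.027, 0.11])]
side sorter [(0.63, [0.556, 0.141, 0.088])]
side gate_free_end [(0.95, [0.564, -0.004, 0.117]), (0.67, [0.602, 0.207, 0.213])]
side gate [(0.85, [0.562, -0.007, 0.118])]
side pad_top [(0.64, [0.499, 0.145, 0.209])]
side stop [(0.59, [0.502, 0.141, 0.208])]
side tube1 [(0.88, [0.601, 0.209, 0.211]), (0.82, [0.592, 0.149, 0.208]), (0.61, [0.594, 0.177, 0.211])]
side spare_a [(0.94, [0.422, 0.116, 0.07]), (0.75, [0.403, 0.034, 0.067]
[... 232 characters left out ...]
de lane_empty [(0.85, [0.557, 0.143, 0.096])]
{'clock': 1.2, 'joint_pos': array([-5.15029375e+01,  2.05466472e+01,  6.80409256e-01,  1.44549014e-03,
       -7.01367654e+01, -1.65056723e+01]), 'qvel': array([ 0.0918567 , -0.01713163,  0.07690451, -0.05255388,  0.04381982,
       -0.05214072]), 'tau': array([ 1.10949004e-03, -5.82401812e+01,  2.93300629e+01,  7.00255483e+00,
        1.24871367e-02, -2.89545130e-05]), 'tool_pos': array([ 0.25270814, -0.62587059,  0.22655076]), 'orientation': array([-1.79997843e+02, -2.49333513e-03,  1.11991881e+02]), 'force': array([-0.73058171, -0.20968304, -0.46176261]), 'moment': array([-0.09518937,  0.04402031, -0.03381068]), 'opening': 0.08752040814745354}
```

View pics/top1.png

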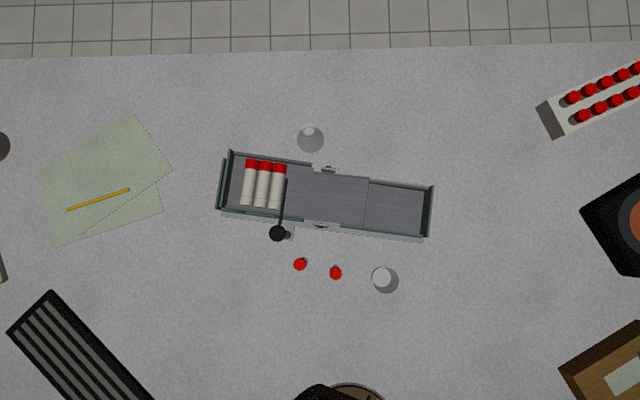

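View pics/side1.png

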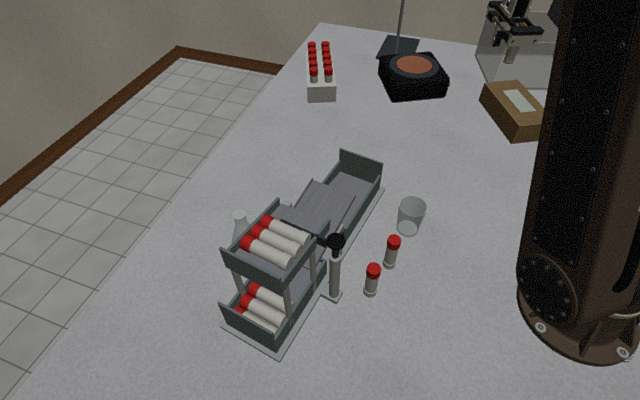

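The top view shows the sorter from about (218,150) to (433,240). The gate's free edge is near column 367, the pad at (278,233), the beaker at (385,280) and the flask at (310,138). Next I'll fit the sorter's pose.

```bash
python3 - <<'E'
from h import *
d=np.load('top1.npy')
i=vision.camera_info('top');K=np.array(i['camera_matrix']);T=np.linalg.inv(np.array(i['camera_from_world']))
v,u=np.mgrid[:400,:640];z=d
P=np.stack([(u-K[0,2])/K[0,0]*z,(v-K[1,2])/K[1,1]*z,z,np.ones_like(z)],-1)@T.T
P=P[...,:3]; np.save('P.npy',P)
print(T[:3,3])
for a in [(278,233),(276,231),(280,235),(365,180),(366,200),(362,225),(345,200),(325,200),(305,200),(290,195),(364,204),(368,204),(371,204),(374,204),(400,210),(425,212),(328,170),(320,224)]:
    print(a,np.round(P[a[1],a[0]],3))
# pad blob
m=(P[...,2]>.19)&(P[...,2]<.225)&(u>265)&(u<295)&(v>222)&(v<245)
print('pad',m.sum(),P[m].mean(0), P[m].min(0),P[m].max(0))
E
python3 - <<'E'
import cv2
im=cv2.imread('pics/top1.png')[140:300,205:445]
cv2.imwrite('pics/c1.png',cv2.resize(im,None,fx=3.3,fy=3.3,interpolation=cv2.INTER_CUBIC))
E
```

```text
[0.47306206 0.03146912 1.07954116]
(278, 233) [0.493 0.14  0.209]
(276, 231) [0.497 0.144 0.212]
(280, 235) [0.488 0.135 0.213]
(365, 180) [ 0.612 -0.055  0.127]
(366, 200) [ 0.565 -0.055  0.128]
(362, 225) [ 0.508 -0.043  0.136]
(345, 200) [ 0.567 -0.007  0.122]
(325, 200) [0.57  0.04  0.112]
(305, 200) [0.565 0.084 0.172]
(290, 195) [0.576 0.116 0.178]
(364, 204) [ 0.556 -0.05   0.13 ]
(368, 204) [ 0.563 -0.067  0.049]
(371, 204) [ 0.563 -0.075  0.045]
(374, 204) [ 0.563 -0.083  0.044]
(400, 210) [ 0.547 -0.149  0.036]
(425, 212) [ 0.538 -0.206  0.061]
(328, 170) [0.639 0.031 0.121]
(320, 224) [0.513 0.053 0.123]
pad 236 [0.49303823 0.14092066 0.21207256] [0.47579194 0.12448908 0.19357562] [0.51423421 0.15827981 0.21648218]
```

View pics/c1.png

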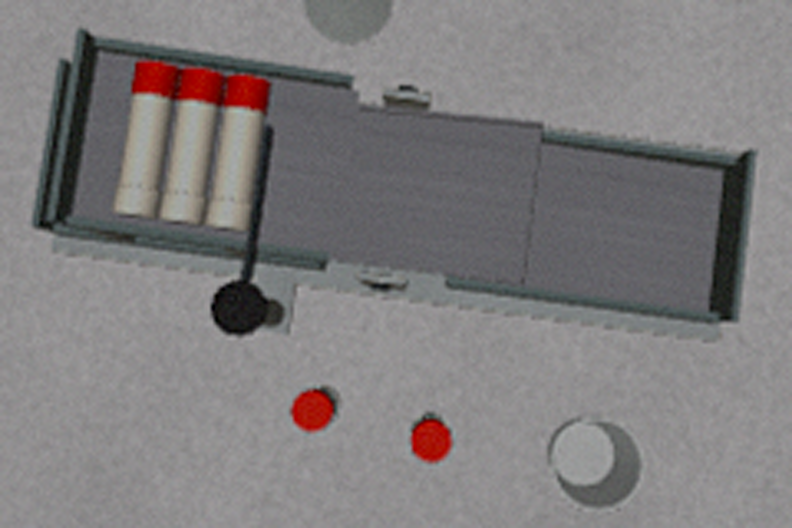

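Run:
```python
from h import *
P=np.load('P.npy')
# free edge: per row, last col with z>.115 
E=[]
for r in range(186,222):
    c=[k for k in range(350,375) if P[r,k,2]>.11]
    if c: E.append(P[r,c[-1]])
E=np.array(E); f=np.polyfit(E[:,0],E[:,1],1); print('free edge',E.mean(0),'yaw',np.arctan(f[0]))
# gate sides: per column first/last row with z in .1-.14
A=[];B=[]
for c in range(335,362):
    r=[k for k in range(160,240) if .105<P[k,c,2]<.145]
    A.append(P[r[0],c]);B.append(P[r[-1],c])
for X in(A,B):
    X=np.array(X);f=np.polyfit(X[:,1],X[:,0],1);print('side',X.mean(0),'yaw',-np.arctan(f[0]))
G=P[185:220,330:362].reshape(-1,3)
# plane
M=np.c_[G[:,:2],np.ones(len(G))];s=np.linalg.lstsq(M,G[:,2],rcond=None)[0];print('plane',s)
# lane end wall top
m=(P[...,2]>.098)&(P[...,2]<.112)&(P[...,1]<-.19)&(P[...,1]>-.3)&(abs(P[...,0]-.54)<.1)
X=P[m];print('endwall',len(X),X.mean(0));f=np.polyfit(X[:,0],X[:,1],1);print(np.arctan(f[0]))
m=(P[...,2]>.058)&(P[...,2]<.072)&(P[...,1]<-.08)&(P[...,1]>-.23)
for s0 in(0,1):
    mm=m&((P[...,0]>.57) if s0 else (P[...,0]<.52)&(P[...,0]>.45)); X=P[mm]
    f=np.polyfit(X[:,1],X[:,0],1);print('lanewall',len(X),X.mean(0),-np.arctan(f[0]))
```

```text
free edge [ 0.55298034 -0.04722604  0.20880917] yaw -0.5518923610403351
side [ 0.62529355 -0.01529638  0.12745657] yaw -0.1912553704893877
side [ 0.51171675 -0.01168607  0.12872183] yaw -0.1604369566715112
plane [-0.54894547  0.08081084  0.43330232]
endwall 157 [ 0.53658336 -0.206836    0.10600583]
-0.15713833947234646
lanewall 149 [ 0.49037307 -0.14697403  0.06658963] -0.0369509516210322
lanewall 176 [ 0.60441918 -0.15168456  0.06643412] -0.18739815313442626
```

Sorter pose: yaw about -0.15 rad, origin about (0.576, 0.042). The pad measures (0.494, 0.141), against about (0.490, 0.141) predicted from that pose. The gate press point is about (0.564, -0.043). I'll shut the jaws and turn the tool's x axis along the sorter's x axis, since the gripper body is narrow in y that way.

```bash
python3 -m jog '0 0 -1 0 0 0 -1; 0 0 -1 0 0 0 -1; 0 0 -1 0 0 0 -1; 0 0 -1 0 0 0 -1; 0 0 -1 0 0 0 -1; 0 0 -1 0 0 0 -1; 0 0 -1 0 0 0 -1; 0 0 -1 0 0 0 -1'; python3 -m jog '0 0 -1 0 0 0 -1; 0 0 -1 0 0 0 -1; 0 0 -0.4 0 0 0 -1; 0 0 0 0 0 0 -1'
cat > go.py <<'E'
import sys,numpy as np
from h import *
from scipy.spatial.transform import Rotation as R
o=ctrl.get_obs(); t=np.array([float(a) for a in sys.argv[1:4]])
r=R.from_euler('xyz',o['orientation'],degrees=True)
print('clock',o['clock'],'pos',o['tool_pos'].round(4),'ori',o['orientation'].round(1),'F',o['force'].round(1),'j',o['joint_pos'].round(1))
print('units',(r.inv().apply(t-o['tool_pos'])/.04).round(2))
E
python3 go.py 0.564 -0.043 0.2
```

```text
clock: 2.2
tool_pos: [0.2527, -0.6259, 0.2266]
orientation: [-180.0, -0.0, 158.0]
force: [-0.8, 0.1, -0.3]
opening: 0.0133
clock: 2.7
tool_pos: [0.2527, -0.6259, 0.2265]
orientation: [180.0, -0.0, 171.6]
force: [-0.1, 0.3, -0.5]
opening: 0.0005
clock 2.7 pos [ 0.2527 -0.6259  0.2265] ori [180.   -0.  171.6] F [-0.1  0.3 -0.5] j [-51.5  20.5   0.7  -0.  -70.1  43.1]
units [-5.56 15.56  0.66]
```

```bash
python3 -m jog '0 0 0 -0.35 0.97 0 -1; 0 0 0 -0.35 0.97 0 -1; 0 0 0 -0.35 0.97 0 -1; 0 0 0 -0.35 0.97 0 -1; 0 0 0 -0.35 0.97 0 -1; 0 0 0 -0.35 0.97 0 -1; 0 0 0 -0.35 0.97 0 -1; 0 0 0 -0.35 0.97 0 -1';  python3 -m jog '0 0 0 -0.35 0.97 0 -1; 0 0 0 -0.35 0.97 0 -1; 0 0 0 -0.35 0.97 0 -1; 0 0 0 -0.35 0.97 0 -1; 0 0 0 -0.35 0.97 0 -1; 0 0 0 -0.35 0.97 0 -1; 0 0 0 -0.3 0.8 0 -1; 0 0 0 0 0 0 -1'
python3 go.py 0.564 -0.043 0.145
```

```text
clock: 3.7
tool_pos: [0.4095, -0.334, 0.2268]
orientation: [-180.0, 0.0, 171.5]
force: [0.1, -0.4, 0.5]
opening: 0.0006
clock: 4.7
tool_pos: [0.5437, -0.0855, 0.2264]
orientation: [180.0, 0.0, 171.7]
force: [-0.2, 0.6, 0.4]
opening: 0.0004
clock 4.7 pos [ 0.5437 -0.0855  0.2264] ori [180.    0.  171.7] F [-0.2  0.6  0.4] j [ 11.5   8.8 -15.2  -0.  -66.  -19.8]
units [-0.35  1.13  2.04]
```

```bash
python3 -m jog '0 0 0 -0.2 0.6 0 -1; 0 0 0 -0.15 0.5 0 -1; 0 0 0 0 0 0.7 -1; 0 0 0 0 0 0.7 -1; 0 0 0 0 0 0.3 -1; 0 0 0 0 0 0 -1'
python3 go.py 0.564 -0.043 0.086
python3 - <<'E'
from h import *
snap('top','top2');snap('side','side2')
E
```

```text
clock: 5.45
tool_pos: [0.5628, -0.0461, 0.1582]
orientation: [-180.0, -0.1, 171.6]
force: [0.4, -1.4, 0.2]
opening: 0.0009
clock 5.45 pos [ 0.5628 -0.0461  0.1582] ori [-1.800e+02 -1.000e-01  1.716e+02] F [ 0.4 -1.4  0.2] j [ 15.2  13.4 -18.9   0.  -57.8 -23.6]
units [-0.02  0.08  1.8 ]
```

View pics/side2.png

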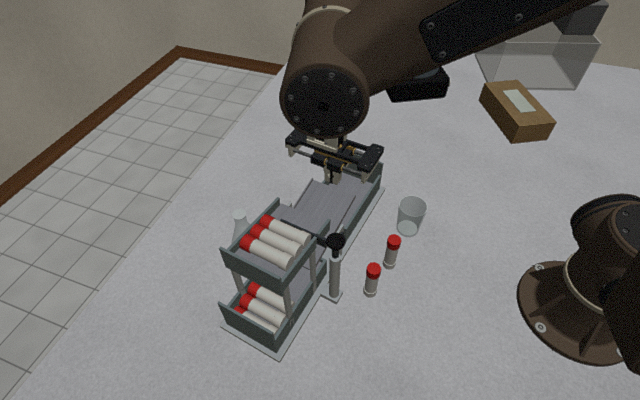

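View pics/top2.png

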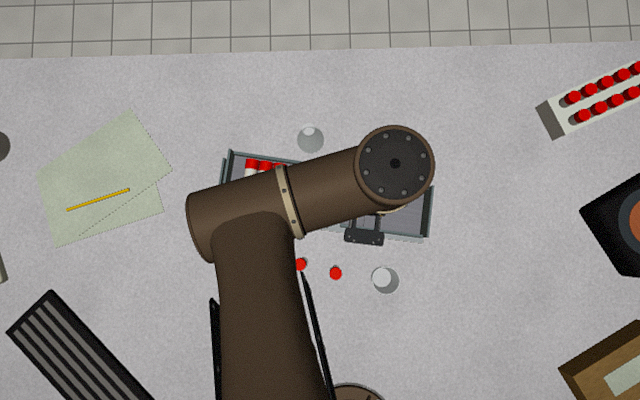

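Run:
```python
from h import *
p,d=vision.snapshot('top')
for a in[(320,190),(270,200),(230,220),(325,215),(308,168),(395,163),(200,200)]: print(a,world('top',d,*a).round(3))
p,d=vision.snapshot('side')
for a in[(325,128),(295,100),(325,100),(360,110)]: print(a,world('side',d,*a).round(3))
```

```text
(320, 190) [0.535 0.042 0.585]
(270, 200) [0.524 0.102 0.586]
(230, 220) [0.501 0.15  0.588]
(325, 215) [0.505 0.036 0.57 ]
(308, 168) [0.564 0.056 0.572]
(395, 163) [ 0.562 -0.047  0.603]
(200, 200) [0.527 0.19  0.575]
(325, 128) [0.494 0.206 0.509]
(295, 100) [0.525 0.214 0.544]
(325, 100) [0.494 0.207 0.546]
(360, 110) [0.459 0.194 0.533]
```

The forearm's underside is at about 0.47 m, well clear of the ramp. Pressing down now.

```bash
python3 -m jog '0 0 0 0 0.08 0.3 -1; 0 0 0 0 0 0.3 -1; 0 0 0 0 0 0.2 -1; 0 0 0 0 0 0.2 -1; 0 0 0 0 0 0.2 -1; 0 0 0 0 0 0.2 -1; 0 0 0 0 0 0.2 -1; 0 0 0 0 0 0 -1'
python3 go.py 0.564 -0.043 0.086
```

```text
clock: 6.65
tool_pos: [0.5631, -0.0428, 0.0938]
orientation: [-180.0, -0.1, 171.6]
force: [-0.9, -1.0, 0.0]
opening: 0.0002
clock 6.65 pos [ 0.5631 -0.0428  0.0938] ori [-1.800e+02 -1.000e-01  1.716e+02] F [-0.9 -1.   0. ] j [ 15.5  17.3 -23.2  -0.  -49.5 -23.9]
units [-0.02 -0.    0.19]
```

```bash
python3 -m jog '0 0 0 0 0 0.1 -1; 0 0 0 0 0 0.05 -1; 0 0 0 0 0 0 -1'
python3 - <<'E'
from h import *
snap('side','side3')
E
```

```text
clock: 7.02
tool_pos: [0.564, -0.0426, 0.0896]
orientation: [180.0, 0.1, 171.6]
force: [-3.2, 1.1, 8.4]
opening: 0.0002
```

View pics/side3.png

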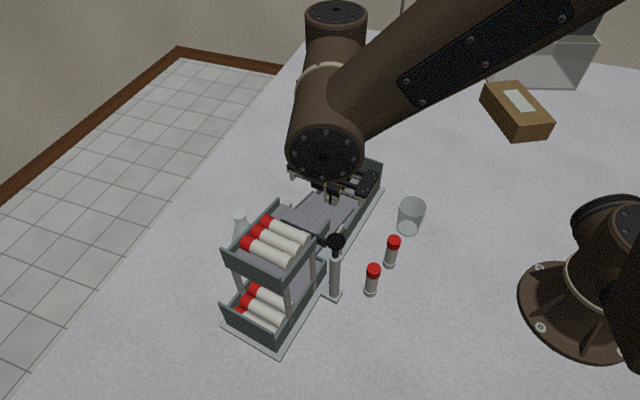

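The force jumped to 8 N at 0.0896 m, so the gate is on its stop. Retreating upward, then I'll check it.

```bash
python3 -m jog '0 0 0 0 0 -0.3 -1; 0 0 0 0 0 -0.8 -1; 0 0 0 0 0 -1 -1; 0 0 0 0 0 -1 -1; 0 0 0 0 0 -1 -1; 0 0 0 0 0 -1 -1; 0 0 0 0 0 -0.2 -1; 0 0 1 0 0 0 -1'
python3 -m jog '0 0 1 0 0 0 -1; 0 0 1 0 0 0 -1; 0 0 1 0 0 0 -1; 0 0 1 0 0 0 -1; 0 0 1 0 0 0 -1; 0 0 1 0 0 0 -1; 0 0 1 0 0 0 -1; 0 0 1 0 0 0 -1'
python3 -m jog '0 0 1 0 0 0 -1; 0 0 1 0 0 0 -1; 0 0 1 0 0 0 -1; 0 0 1 0 0 0 -1; 0 0 1 0 0 0 -1; 0 0 1 0 0 0 -1; 0 0 0.7 0 0 0 -1; 0 0 0 0 0 0 -1'
python3 go.py 0.491 0.141 0.29
python3 - <<'E'
from h import *
for c in('side','top'):
    p,d=snap(c,c+'4'); np.save(c+'4.npy',d)
    for t in('gate_free_end','pad_top','tube1'):
        print(c,t,[(round(r['score'],2),np.round(r['location'],3).tolist()) for r in nets.boxes_of(t,c)][:4])
E
```

```text
clock: 8.07
tool_pos: [0.5635, -0.0426, 0.3016]
orientation: [179.9, 0.1, 165.7]
force: [0.3, -0.4, -0.6]
opening: 0.0004
clock: 9.07
tool_pos: [0.563, -0.0428, 0.3]
orientation: [-179.9, -0.0, 119.8]
force: [0.3, 0.1, -0.3]
opening: 0.0002
clock: 10.07
tool_pos: [0.5631, -0.0427, 0.3001]
orientation: [-179.9, 0.0, 81.6]
force: [0.2, 0.4, -0.1]
opening: 0.0004
clock 10.075 pos [ 0.5631 -0.0427  0.3001] ori [-179.9    0.    81.6] F [ 0.2  0.4 -0.1] j [  15.5    7.9   -6.6   -0.   -75.5 -113.9]
units [ 4.28 -2.45  0.25]
side gate_free_end [(0.69, [0.569, -0.004, 0.094])]
side pad_top [(0.66, [0.611, 0.222, 0.059]), (0.62, [0.5, 0.14, 0.207])]
side tube1 [(0.87, [0.602, 0.205, 0.212]), (0.63, [0.593, 0.146, 0.206]), (0.62, [0.597, 0.177, 0.208])]
top gate_free_end [(0.67, [0.523, -0.017, 0.09])]
top pad_top [(0.71, [0.754, 0.081, 0.106])]
top tube1 []
```

View pics/side4.png

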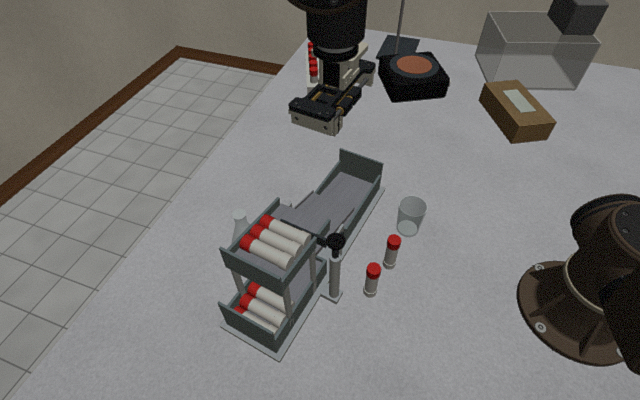

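View pics/top4.png

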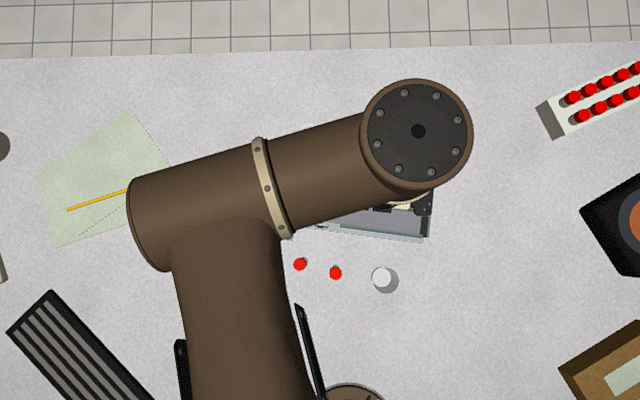

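The side view shows the gate lying down into the lane, with its free end around (330,195), and the three tubes still waiting at (275,240). Now I'll check the tilt and the pad from the side depth image.

Run:
```python
from h import *
d=np.load('side4.npy')
i=vision.camera_info('side');K=np.array(i['camera_matrix']);T=np.linalg.inv(np.array(i['camera_from_world']))
v,u=np.mgrid[:400,:640];z=d
P=(np.stack([(u-K[0,2])/K[0,0]*z,(v-K[1,2])/K[1,1]*z,z,np.ones_like(z)],-1)@T.T)[...,:3]
c,s=np.cos(-.15),np.sin(-.15);R=np.array([[c,-s],[s,c]])
S=(P[...,:2]-[.576,.042])@R
m=(abs(S[...,0])<.04)&(S[...,1]<.02)&(S[...,1]>-.09)&(P[...,2]>.07)&(P[...,2]<.15)
f=np.polyfit(S[m][:,1],P[m][:,2],1);print(m.sum(),'tilt(slope +: free end down)',f)
m=(P[...,2]>.2)&(P[...,2]<.225)&(u>322)&(u<350)&(v>228)&(v<252)
X=P[m];print('pad',m.sum(),X.mean(0),X.min(0),X.max(0))
m&=(P[...,2]>.208);X=P[m];print(X.mean(0),np.percentile(X,[2,98],axis=0))
```

```text
696 tilt(slope +: free end down) [0.25661607 0.11009268]
pad 290 [0.49581272 0.14547388 0.2121153 ] [0.47785701 0.12649046 0.20011414] [0.521235   0.16108598 0.21540649]
[0.4950438  0.14527569 0.2127614 ] [[0.47908575 0.12869283 0.20933288]
 [0.51150158 0.16027432 0.21494601]]
```

Gate tilt measures about -0.25 and the pad is at about (0.493, 0.142, 0.213). Moving above the pad.

```bash
python3 -m jog '0 0 0 0 -0.8 0 -1; 0 0 0 0 -0.8 0 -1; 0 0 0 0.8 -0.8 0 -1; 0 0 0 0.9 0 0 -1; 0 0 0 0.9 0 0 -1; 0 0 0 0.9 0 0 -1; 0 0 0 0.8 0 0 -1; 0 0 0 0 0 0 -1'
python3 go.py 0.492 0.142 0.235
python3 - <<'E'
from h import *
snap('side','side5')
E
```

```text
clock: 11.48
tool_pos: [0.4937, 0.1432, 0.3002]
orientation: [-180.0, 0.0, 81.8]
force: [-0.6, -0.6, -0.4]
opening: 0.0003
clock 11.475 pos [0.4937 0.1432 0.3002] ori [-180.     0.    81.8] F [-0.6 -0.6 -0.4] j [  38.1    2.8  -12.3   -0.   -74.8 -136.3]
units [-0.04 -0.04  1.63]
```

View pics/side5.png

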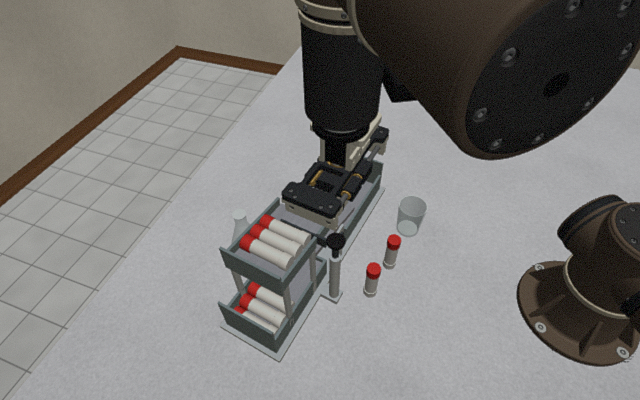

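```bash
python3 -m jog '0 0 0 -0.04 -0.04 0.5 -1; 0 0 0 0 0 0.5 -1; 0 0 0 0 0 0.5 -1; 0 0 0 0 0 0.2 -1; 0 0 0 0 0 0 -1'
python3 go.py 0.492 0.142 0.187
python3 - <<'E'
from h import *
snap('side','side6')
E
```

```text
clock: 12.15
tool_pos: [0.4917, 0.1395, 0.2326]
orientation: [-180.0, 0.0, 81.6]
force: [0.4, 0.7, 0.5]
opening: 0.0003
clock 12.15 pos [0.4917 0.1395 0.2326] ori [-180.     0.    81.6] F [0.4 0.7 0.5] j [  37.9    4.8  -19.1    0.   -66.1 -136.3]
units [ 0.06 -0.    1.14]
```

View pics/side6.png

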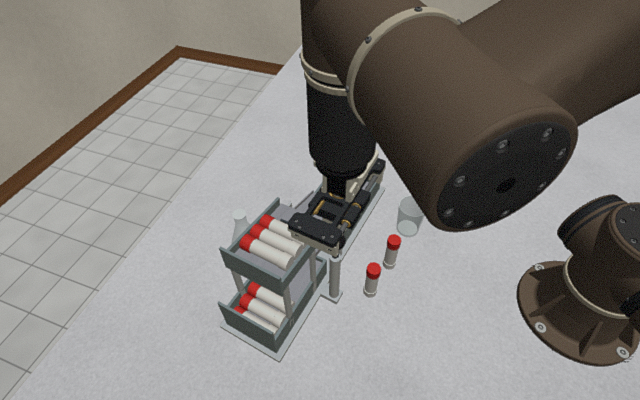

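```bash
python3 -m jog '0 0 0 0.04 0 0.2 -1; 0 0 0 0 0 0.2 -1; 0 0 0 0 0 0.2 -1; 0 0 0 0 0 0.2 -1; 0 0 0 0 0 0.2 -1; 0 0 0 0 0 0.14 -1; 0 0 0 0 0 0 -1'
```

```text
clock: 13.08
tool_pos: [0.492, 0.1418, 0.1873]
orientation: [180.0, -0.0, 81.6]
force: [-2.5, 1.8, 5.7]
opening: 0.0007
```

```bash
python3 -m jog '0 0 0 0 0 0.05 -1; 0 0 0 0 0 0.05 -1; 0 0 0 0 0 0 -1; 0 0 0 0 0 0 -1'
```

```text
clock: 13.58
tool_pos: [0.492, 0.1418, 0.1865]
orientation: [179.9, -0.1, 81.7]
force: [-16.6, -0.1, 32.6]
opening: 0.0003
```

The pad has bottomed out at 0.1865 m with 33 N. Lifting straight off and letting the tubes roll.

```bash
python3 -m jog '0 0 0 0 0 -0.1 -1; 0 0 0 0 0 -0.3 -1; 0 0 0 0 0 -0.8 -1; 0 0 0 0 0 -1 -1; 0 0 0 0 0 -1 -1; 0 0 0 0 0 -1 -1; 0 0 0 -0.5 -0.5 0 -1; 0 0 0 -0.9 -0.9 0 -1'
python3 -m jog '0 0 0 0 -1 0 -1; 0 0 0 0 -1 0 -1; 0 0 0 0 0 0 -1; 0 0 0 0 0 0 -1; 0 0 0 0 0 0 -1; 0 0 0 0 0 0 -1'
python3 - <<'E'
from h import *
for c in('side','top'):
    p,d=snap(c,c+'7'); np.save(c+'7.npy',d)
    for t in('tube1','pad_top','gate','flask','beaker'):
        print(c,t,[(round(r['score'],2),np.round(r['location'],3).tolist()) for r in nets.boxes_of(t,c)][:7])
E
```

```text
clock: 14.58
tool_pos: [0.4285, 0.0944, 0.3507]
orientation: [-180.0, 0.1, 81.6]
force: [-0.8, 0.0, 0.8]
opening: 0.0005
clock: 15.32
tool_pos: [0.3497, 0.106, 0.3506]
orientation: [-180.0, 0.1, 81.6]
force: [-0.5, -0.2, 0.1]
opening: 0.0003
side tube1 [(0.75, [0.552, -0.12, 0.06]), (0.62, [0.543, -0.152, 0.062]), (0.5, [0.541, -0.186, 0.054])]
side pad_top [(0.72, [0.494, 0.142, 0.188])]
side gate [(0.87, [0.56, -0.009, 0.096])]
side flask [(0.57, [0.741, 0.081, 0.09])]
side beaker [(0.82, [0.384, -0.083, 0.056])]
top tube1 [(0.84, [0.543, -0.188, 0.055]), (0.82, [0.546, -0.16, 0.057]), (0.58, [0.552, -0.125, 0.064])]
top pad_top [(0.61, [0.499, 0.141, 0.185])]
top gate [(0.55, [0.572, 0.015, 0.102])]
top flask [(0.9, [0.734, 0.071, 0.044]), (0.29, [0.574, 0.089, 0.114]), (0.18, [0.544, -0.16, 0.06])]
top beaker [(0.69, [0.376, -0.1, 0.029])]
```

View pics/side7.png

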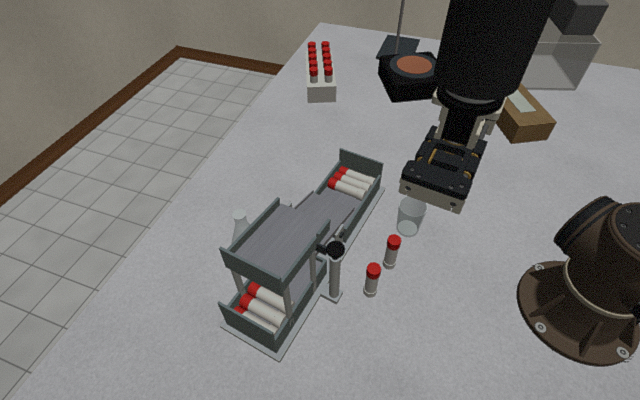

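View pics/top7.png

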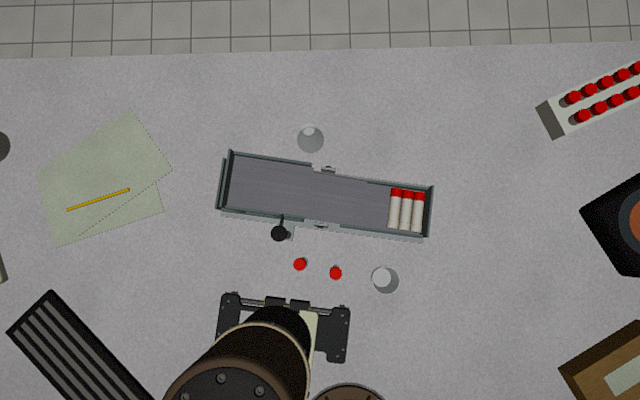

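All three tubes lie in the formerly empty lane, at (395–420, 210) in the top view, and the bystanders are where they were. I'll let them settle for a second and compare.

```bash
python3 -m jog '0 0 0 0 0 0 -1; 0 0 0 0 0 0 -1; 0 0 0 0 0 0 -1; 0 0 0 0 0 0 -1; 0 0 0 0 0 0 -1; 0 0 0 0 0 0 -1; 0 0 0 0 0 0 -1; 0 0 0 0 0 0 -1'
python3 - <<'E'
from h import *
p,d=snap('top','top8')
a=cv2.imread('pics/top7.png');b=cv2.imread('pics/top8.png')
D=cv2.absdiff(a,b).max(2)
print('lane diff',np.percentile(D[185:240,380:435],[50,99]),'elsewhere',np.percentile(D[160:220,230:360],[50,99]))
r=nets.boxes_of('tube1','top')
c,s=np.cos(-.15),np.sin(-.15);R=np.array([[c,-s],[s,c]])
for q in r: L=np.array(q['location']);print(q['score'],L.round(3),((L[:2]-[.576,.042])@R).round(3))
i=vision.camera_info('top');K=np.array(i['camera_matrix']);T=np.linalg.inv(np.array(i['camera_from_world']))
v,u=np.mgrid[:400,:640];z=d
P=(np.stack([(u-K[0,2])/K[0,0]*z,(v-K[1,2])/K[1,1]*z,z,np.ones_like(z)],-1)@T.T)[...,:3]
S=(P[...,:2]-[.576,.042])@R
m=(abs(S[...,0])<.04)&(S[...,1]<.02)&(S[...,1]>-.085)&(P[...,2]>.07)&(P[...,2]<.15)
print('gate slope',np.polyfit(S[m][:,1],P[m][:,2],1))
m=(abs(P[...,0]-.494)<.012)&(abs(P[...,1]-.142)<.012);print('pad z',np.median(P[m][:,2]))
E
```

```text
clock: 16.92
tool_pos: [0.3493, 0.1061, 0.351]
orientation: [-180.0, 0.0, 81.6]
force: [-0.1, 0.3, -0.3]
opening: 0.0003
lane diff [ 4. 14.] elsewhere [ 4. 11.]
0.77 [ 0.544 -0.164  0.059] [-0.001 -0.208]
0.74 [ 0.543 -0.189  0.053] [ 0.002 -0.233]
0.67 [ 0.554 -0.124  0.063] [ 0.003 -0.168]
gate slope [0.25389962 0.11039371]
pad z 0.18673844082091717
```

```bash
python3 -c "
from plant import ctrl
print(ctrl.close_job())"
```

```text
the job is handed in; nothing more can be done
None
```

I rocked the gate over, pressed the release pad all the way down, and the three waiting tubes rolled into the empty lane. I handed the job in at about 17 s of the 38 s allowed. The hand-in gives no verdict.

- **Gate:** I pressed its free end down with the shut fingertips until the force jumped to about 8 N at 0.0896 m height. The last depth check gives a tilt of about -0.25 rad. The side picture showed all three tubes still on the ramp after the gate was down.
- **Release pad:** I pressed it until it bottomed out at 0.1865 m with about 33 N, then lifted straight off. It stayed at 0.187 m, which is fully down.
- **Tubes:** They lie at sorter y of about -0.17, -0.21 and -0.23, with x within 3 mm of the middle. Their tops are near 60 mm. Two top pictures more than a second apart show no movement beyond image noise.
- **Everything else:** The full-lane tubes looked unmoved in the side picture. The standing tubes, beaker and flask looked the same in the last pictures as at the start; I re-measured only the beaker and flask, both within the networks' error of where they began. The arm is clear at 0.35 m height.

Some readings disagreed. My first edge fits for the sorter's yaw scattered badly because of stray depth points, so I took about -0.15 rad from the end wall and checked it against the pad. The networks also gave a few false hits, such as the flask for the pad while the arm was in view. I didn't use them.

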